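# Load, hang and log the sample pail

### The job

Put every sample stick on the bench into the blue pail while it stands on the bench, then raise the pail's folded wire bail, lift the pail by it and hang it by the red grip in the dips of the two-pronged hanger. When the pail hangs free, log it on the tally counter: swing the counter's sprung lever all the way to its stop and let it spring back. Leave the jar, the driver case and the flange where they are.

Things in the scene. Friction and masses are not known exactly. Their poses are not given: they have to be found in the camera images.
- stick1_mid (a point): sample stick, not there in every run: copper round foot 28 mm diameter, 18 mm tall, with an upright 12 mm diameter stem (brass, black top) rising to 72 mm; stands on its foot, 70 g give or take. This point is on its axis, half-way up (36 mm above its underside); z up along the stem
- stick2_mid (a point): sample stick, not there in every run: copper round foot 28 mm diameter, 18 mm tall, with an upright 12 mm diameter stem (brass, black top) rising to 72 mm; stands on its foot, 70 g give or take. This point is on its axis, half-way up (36 mm above its underside); z up along the stem
- stick3_mid (a point): sample stick, not there in every run: copper round foot 28 mm diameter, 18 mm tall, with an upright 12 mm diameter stem (brass, black top) rising to 72 mm; stands on its foot, 70 g give or take. This point is on its axis, half-way up (36 mm above its underside); z up along the stem
- stick4_mid (a point): sample stick, not there in every run: copper round foot 28 mm diameter, 18 mm tall, with an upright 12 mm diameter stem (brass, black top) rising to 72 mm; stands on its foot, 70 g give or take. This point is on its axis, half-way up (36 mm above its underside); z up along the stem
- stick5_mid (a point): sample stick, not there in every run: copper round foot 28 mm diameter, 18 mm tall, with an upright 12 mm diameter stem (brass, black top) rising to 72 mm; stands on its foot, 70 g give or take. This point is on its axis, half-way up (36 mm above its underside); z up along the stem
- pail: blue metal pail, loose, open on top: 110 mm outside diameter at the rim (104 at the foot), 65 mm tall, wall 4 mm, floor 5 mm thick, about 0.3 kg empty; too wide to grasp across. Origin: centre of its underside; z up. Its bail turns on two pivots at the rim, on the pail's y axis, 58 mm above the underside, and lies folded to the pail's +x side
- pail_mid (a point): the middle of the pail's inside, on its axis, 35 mm above its underside
- bail (a joint): turn of the wire bail, rad: 0 = level, sticking out along the pail's +x; grows as it rises; 1.57 = upright over the pail; range -0.3 to 1.9. It starts within 0.2 of level; slight friction (0.03 N m) keeps it where it is left. Two straight wires 124 mm apart, 95 mm from pivot line to grip
- bail_grip (a point): centre of the bail's red grip: a round bar 10 mm in diameter and 116 mm long, parallel to the pail's y axis, 95 mm from the pivot line; folded, it is 35 mm clear of the pail's rim
- hanger: fixed stand: steel post with a black cross-piece carrying two parallel black 8 mm prongs, 68 mm free between them, pointing along its -x (towards the robot). Each has a dip and, 32 mm before it, an upturned end 17 mm higher than a seated grip's centre. The post is 100 mm behind the dips (+x), cross-piece top 10 mm above a seated grip's centre. Origin: on the bench under the dips; z up
- hanger_seat (a point): where the centre of the bail's red grip comes to lie when it rests in both dips, 229 mm above the bench, midway between the prongs; the fingers have room between the prongs. Axes as the hanger's
- lever (a joint): turn of the tally counter's lever, rad: 0 = at rest, 1.0 = at its stop; grows anticlockwise seen from above; a spring (about 1 N at the pin at rest, 3.5 N at the stop) brings it back to 0 when released
- lever_pin (a point): the lever's upright red pin, 10 mm in diameter, its top 12 mm above this point and its foot 19 mm below it; this point is on the pin's axis, 65 mm above the bench, 47 mm from the lever's pivot axis. The counter under it is a fixed white box 60 x 60 mm, 42 mm tall, with the flat lever at 46 to 51 mm
- lever_axis (a point): point on the lever's upright pivot axis, over the middle of the counter, 65 mm above the bench
- jar: bystander: amber jar, 56 mm diameter, 80 mm tall, loose; origin at the centre of its underside
- driver_case: bystander: yellow precision-driver case, 65 x 110 mm, about 20 mm tall, loose; origin at the centre of its underside
- flange: bystander: steel ring 54 mm in diameter, 14 mm tall, loose; origin at the centre of its underside
Mind the look-alikes: they are no part of the job. There is more than one size of the part that bears lever; the job needs the largest.

How it is judged:
By the outcome, as a careful person would: the job done as asked, in the order asked, and still so for the second after the job is handed in, with the robot touching nothing.
Of stick1, stick2, stick3, stick4, stick5 only 3 to 5 are there at a start; the rules pass over those that are not, and their reading is None.
At some moment in a run one of stick1, stick2, stick3, stick4, stick5, pail may be knocked a few centimetres aside while the robot is not near it.
It also fails if it takes over 210 s, if anything falls off the work surface, if the arm or the gripper's body presses on something with over 40 N, if the wrist force passes 120 N, or if a joint passes its speed limit or range.

### The arm

A 6-joint arm with a two-finger parallel gripper is mounted at the origin on the work surface. World frame = base frame: x ahead of the robot, y to its left, z up, the work surface at z = 0. Lengths are in mm, angles in rad, forces in N, time in s.
With the tool pointing down it reaches from about 350 to 775 mm from the base axis. Payload 7.3 kg.
Tool frame: the origin (TCP) lies midway between the tips of the shut fingers; the grasp point (between the pads) lies 19 mm behind it; z points along the fingers, y is the line along which they close (so a half turn about z gives the same grasp; the last joint's range is limited). The gripper opens to 92 mm and grips with 3 to 60 N. Pads are 19 mm wide; open, the fingers measure 130 mm over their backs; the gripper's body (75 mm by 190 mm) begins 47 mm behind the grasp point.
Start: joints at [1.096, 0.342, 1.524, -0, 1.275, -0.146], TCP at [169.512, 496.901, 226.741] pointing down, gripper open.
Joint ranges: [-2.53, 2.53], [-0.77, 2.02], [0.04, 2.7], [-1, 4.14], [0.28, 2.66], [-3.11, 3.11]. Speed limits (rad/s): [2.57, 2.57, 3.14, 3.14, 3.14, 3.14].

### API

Orientations are given as a unit quaternion [w, x, y, z].
In Python, from station import state, optics, job gives the robot as it stands.
- The arm moves only by the tool step_arm, never from a script. Its argument "moves" is a list of rows, each a list of 7 numbers: the finger opening in mm, from 0 to 91.8, then the shift along the tool's x, y, z in units of 40 mm (1.0 is 40 mm), then the turn, a rotation vector about the tool's x, y, z in units of 6 degrees (1.0 is 6 degrees). In form: [[gripper, tx, ty, tz, ax, ay, az], ...]. A call has exactly 5 rows; each row shifts and turns the commanded pose from where the row before left it, along the tool's axes as they then stand; what a row does not reach is not made up. A row lasts 1/12 s, in which the tool goes at most 41.7 mm and 7.16 degrees, less where a joint would pass 70% of its speed; a pose out of reach is approached as far as the arm can. A call is refused whole if a number of a shift passes 1 or a number of a turn 1, either way. A call with a gripper value outside its range is refused whole. The fingers move at their own pace and stop on an object; "squeeze" is the grip in N (left out, the last holds). Time passes only in rows, so rows that do not move let the fingers close, or fill a call up. It gives the time, the measured TCP pose, the force, the opening and the grip force at its end, in the units of the state.
- state(): the state, without advancing time (a new reading comes with each control period).
- optics.snapshot(name): name is "scene" or "side" or "wrist"; returns (picture, depth): 384x512x3 uint8, red, green, blue; 384x512 float32, mm along the optical axis (not along the pixel's ray), 0 where there is no reading.
- optics.camera_info(name): a dict with "camera_matrix" (3x3 intrinsics, pixels), "R" (3x3) and "t" (3): a world point X has camera coordinates R X + t; the wrist camera has in their place "tool_from_camera" (4x4, takes a point from camera to tool coordinates, whose origin is the TCP and whose axes are the flange's). Camera axes: x right, y down, z forward; pixel columns grow to the right and rows downward; lengths in mm; the calibration is good to about 2 mm. A picture is of the moment at which its call begins: read the wrist's pose just before it. camera_info takes no time and is no camera call.
- job.hand_in(): hands the job in; it is judged then, once.
The state is a dict: "clock": time; "q": joint angles; "qd": joint speeds; "joint_torque": joint torques, N m; "position": TCP position; "eef_rot": TCP orientation; "force": force on the tool from outside, world axes, zero at the start; "torque": the same for the moment, N m; "gripper_width": opening from 0.0 (shut) to 1.0 (fully open); "gripper_force": force on a finger pad.
Only numpy, scipy, OpenCV 4.12 (cv2) and the standard library are available. Lean on these libraries where they do the work, as an engineer would, in place of code of your own. Each camera call takes 0.05 s, during which the arm holds its last target. There are 200 camera calls.

## Working session

There is one attempt and no reset: what is moved stays moved. The work goes in short steps, Python scripts to look and compute and a tool call to move; the robot and the scene stay as the last step left them, time stands still between calls to the robot, and variables do not carry over. Pictures are saved under pics/ and viewed, at most 17 in all, crops included, and the job is handed in when it is done.

Besides the shell and the picture viewer there is one more tool, called after "Request:" as a command line: name --pt "numbers of a row" for each row, then --argument value for the rest. step_arm: Moves the arm, as the interface text tells. Its arguments: {"type":"object","properties":{"moves":{"type":"array"},"squeeze":{"type":"number"}},"required":["moves"]}

```bash
mkdir -p pics; ls
python3 - <<'E'
from station import state, optics, job
import cv2,numpy as np
print(state())
for n in ("scene","side"):
    p,d=optics.snapshot(n); cv2.imwrite(f"pics/{n}0.png",cv2.cvtColor(p,cv2.COLOR_RGB2BGR)); np.save(f"pics/{n}0.npy",d)
    c=optics.camera_info(n); print(n,c, -np.array(c["R"]).T@np.array(c["t"]))
print(optics.camera_info("wrist"))
E
```

```text
pics
{'clock': 0.0, 'q': array([ 1.09598861e+00,  3.42729275e-01,  1.52501503e+00, -3.49843405e-05,
        1.27537293e+00, -1.46014921e-01]), 'qd': array([ 0.00066226, -0.00107731,  0.00053887, -0.00127028,  0.00072858,
        0.00024848]), 'joint_torque': array([ 1.36803224e-03, -4.31254506e+01, -2.44218206e+01,  7.18939933e-02,
        5.60230238e-02, -1.35536793e-04]), 'position': array([169.33454627, 496.51878642, 226.04224694]), 'eef_rot': array([-2.16910180e-04,  1.63651811e-01,  9.86517868e-01, -7.30967035e-04]), 'force': array([ 0.0813269 , -0.18941748,  0.05272937]), 'torque': array([ 0.03754875, -0.03138317,  0.04450222]), 'gripper_force': 0.0, 'gripper_width': 1.0028340515521665}
scene {'camera_matrix': array([[477.75883046,   0.        , 251.91958438],
       [  0.        , 477.75883046, 194.41794945],
       [  0.        ,   0.        ,   1.        ]]), 'R': array([[ 0.55561024,  0.83130864, -0.01494039],
       [ 0.59897867, -0.41266436, -0.68624535],
       [-0.57664705,  0.37233597, -0.72721669]]), 't': array([-203.6654379 , -204.32290479, 1761.24866357])} [1251.162
[... 337 characters left out ...]

       [ 4.51861296e-01, -6.05619068e-01, -6.55016728e-01]]), 't': array([ 332.34610469,  356.74628217, 1424.27166388])} [-237.48439526  873.96569963 1202.5209909 ]
{'camera_matrix': array([[274.77582492,   0.        , 253.34001783],
       [  0.        , 274.77582492, 192.18240066],
       [  0.        ,   0.        ,   1.        ]]), 'tool_from_camera': array([[ 1.23524397e-03, -9.53658894e-01, -3.00887334e-01,
         8.21210931e+01],
       [ 9.99999172e-01,  1.28652450e-03,  2.77094305e-05,
         2.75407893e-01],
       [ 3.60673582e-04, -3.00887119e-01,  9.53659694e-01,
        -1.58639232e+02],
       [ 0.00000000e+00,  0.00000000e+00,  0.00000000e+00,
         1.00000000e+00]])}
```

View pics/scene0.png

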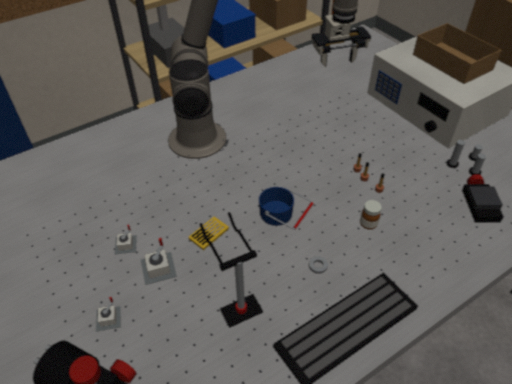

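View pics/side0.png

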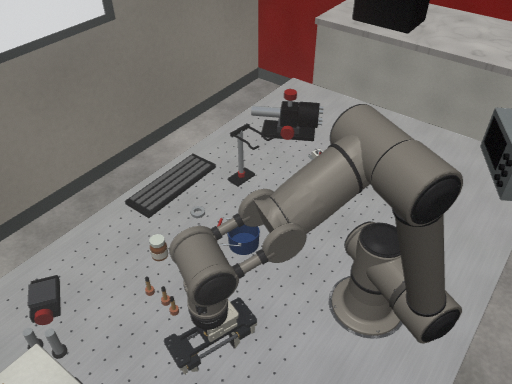

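Scene picture: three copper-foot sticks at (358,163), (365,172), (380,183). Grey posts at (455,155), (477,155) and (478,165) are look-alikes. The pail is at (276,206) with its red grip at (304,215), and the hanger is at (235,240). There are three counters at (125,240), (157,263) and (107,315); the middle one looks largest. In the side picture the sticks are at (150,287), (166,297) and (174,307).

```bash
cat > h.py <<'E'
from station import state, optics, job
import cv2,numpy as np
from scipy.spatial.transform import Rotation as Ro
def pose():
    s=state(); q=s["eef_rot"]; return Ro.from_quat([q[1],q[2],q[3],q[0]]).as_matrix(), s["position"]
def snap(n):
    """picture(BGR), world XYZ map, K, camera->world R, cam centre"""
    Rt,p=pose(); im,d=optics.snapshot(n); c=optics.camera_info(n); K=c["camera_matrix"]
    if n=="wrist":
        T=c["tool_from_camera"]; R=Rt@T[:3,:3]; o=Rt@T[:3,3]+p
    else:
        R=c["R"].T; o=-R@c["t"]
    v,u=np.mgrid[:384,:512]
    ray=np.stack([(u-K[0,2])/K[0,0],(v-K[1,2])/K[1,1],np.ones_like(u)],-1)@R.T
    X=o+ray*d[...,None]; X[d<=0]=np.nan
    return cv2.cvtColor(im,cv2.COLOR_RGB2BGR),X,ray,o
def at(ray,o,u,v,z):
    r=ray[int(round(v)),int(round(u))]; return o+r*(z-o[2])/r[2]
def blobs(mask,minarea=6):
    n,l,st,ce=cv2.connectedComponentsWithStats(mask.astype(np.uint8))
    return [(l==i,st[i,4],ce[i]) for i in range(1,n) if st[i,4]>=minarea]
E
python3 - <<'E'
from h import *
im,X,ray,o=snap("scene")
hsv=cv2.cvtColor(im,cv2.COLOR_BGR2HSV); H,S,V=[hsv[...,i].astype(int) for i in range(3)]
def rep(name,m,k=6):
    for b,a,c in blobs(m,k):
        P=X[b]; print(name,a,c.round(1),"med",np.nanmedian(P,0).round(0),"min",np.nanmin(P,0).round(0),"max",np.nanmax(P,0).round(0))
ws=(X[...,2]<300)&(X[...,2]>-20)&(X[...,0]<900)
rep("copper",(H>2)&(H<18)&(S>110)&ws)
rep("red",((H<3)|(H>174))&(S>150)&(V>60)&ws)
rep("blue",(H>105)&(H<130)&(S>120)&ws,50)
rep("yellow",(H>20)&(H<32)&(S>120)&ws,30)
rep("blackhigh",(V<60)&ws&(X[...,2]>180),10)
a=cv2.resize(im[140:340,80:400],(800,500),interpolation=cv2.INTER_CUBIC); cv2.imwrite("pics/c1.png",a)
E
```

```text
copper 946 [27.4  7.1] med [-986. -285.  193.] min [-1002.  -400.   161.] max [-967.  -39.  257.]
copper 4426 [470.2  42.1] med [294. 975. 205.] min [ 80. 808.  12.] max [ 475. 1378.  266.]
copper 44 [357.1 167.1] med [459. 366.  17.] min [449. 356.   1.] max [468. 380.  34.]
copper 48 [364.1 175.8] med [507. 356.  17.] min [490. 342.   5.] max [515. 374.  49.]
copper 48 [379.2 187.2] med [572. 359.  18.] min [560. 351.   4.] max [583. 374.  46.]
copper 89 [370.2 216.8] med [669. 220.  52.] min [642. 211.  41.] max [681. 256.  62.]
copper 8 [100.1 373.5] med [ 714. -618.  141.] min [ 709. -619.  138.] max [ 739. -615.  184.]
copper 8 [119.8 379.4] med [ 691. -591.   19.] min [ 673. -593.    1.] max [ 737. -586.  129.]
red 67 [476.1 177.4] med [734. 620.  50.] min [699. 603.   3.] max [753. 687.  56.]
red 56 [303.2 214.7] med [547.  66.  49.] min [521.  18.  44.] max [569. 120.  56.]
red 8 [160.2 241.2] med [ 408. -338.   71.] min [ 404. -341.   55.] max [ 413. -336.   76.]
red 53 [241.2 308.2] med [ 696. -254.   29.] min [ 674. -264.    9.] max [ 702. -230.   36.]
red 642 [ 83.6 369.
[... 609 characters left out ...]
7.  180.] max [ 287. 1372.  251.]
blackhigh 920 [466.5  42.9] med [339. 976. 228.] min [231. 964. 185.] max [461. 989. 263.]
blackhigh 1091 [442.   59.5] med [362. 819. 223.] min [235. 808. 184.] max [472. 831. 263.]
blackhigh 110 [196.5  44.8] med [-122.  102.  291.] min [-163.   64.  255.] max [-112.  140.  300.]
blackhigh 1523 [189.1  87.6] med [ 62. -30. 256.] min [-239.  -89.  180.] max [105. 126. 300.]
blackhigh 41 [351.5  53.5] med [190. 539. 259.] min [177. 531. 231.] max [214. 546. 299.]
blackhigh 496 [231.3 251. ] med [ 685. -257.  236.] min [ 554. -296.  181.] max [ 702. -192.  245.]
blackhigh 36 [ 97.6 373.3] med [ 738. -619.  189.] min [ 721. -633.  182.] max [ 747. -613.  199.]
```

View pics/c1.png

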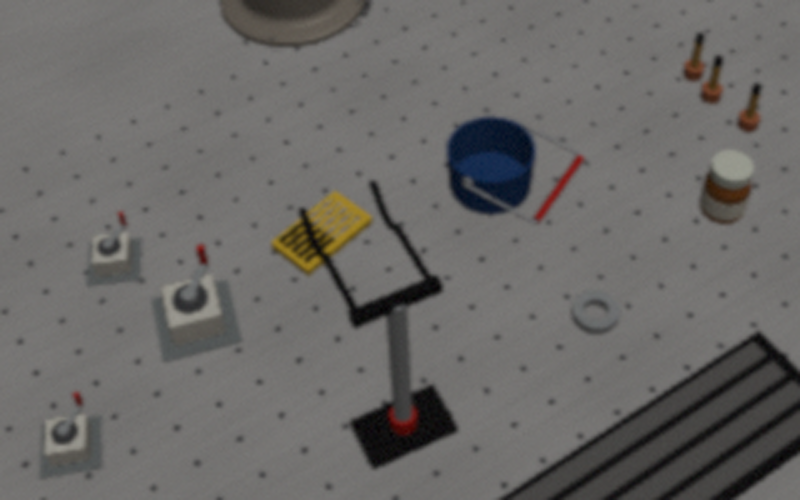

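The crop shows the big counter with its red pin at crop (202,253), which is scene (160,241). The two smaller counters are at crop (110,250) and (68,435). The sticks are at crop (695,70), (712,90) and (750,120). Now I'll move over the sticks.

Request:
step_arm --pt "60 0 -0.65 0.23 0 0 -0.63" --pt "60 0 -0.65 0.23 0 0 -0.63" --pt "60 0 -0.65 0.23 0 0 -0.63" --pt "60 0 -0.65 0.23 0 0 -0.63" --pt "60 0 -0.65 0.23 0 0 -0.63" --squeeze 20

```text
clock: 0.57
position: [143.5, 368.6, 180.1]
eef_rot: [-0.0, -0.003, 1.0, -0.0]
force: [0.1, 0.5, 0.1]
gripper_width: 0.693
gripper_force: 0.0
```

Request:
step_arm --pt "60 -0.9 0 0 0 0 0" --pt "60 -0.9 0 0 0 0 0" --pt "60 -0.9 0 0 0 0 0" --pt "60 -0.9 0 0 0 0 0" --pt "60 -0.9 0 0 0 0 0"

```text
clock: 0.98
position: [325.8, 369.7, 180.6]
eef_rot: [-0.0, -0.0, 1.0, 0.0]
force: [-0.5, 0.7, 0.4]
gripper_width: 0.654
gripper_force: 0.0
```

Request:
step_arm --pt "60 -0.8 0 0 0 0 0" --pt "60 -0.8 0 0 0 0 0" --pt "60 -0.8 0 0 0 0 0" --pt "60 -0.8 0 0 0 0 0" --pt "60 0 0 0 0 0 0"

```text
clock: 1.4
position: [457.3, 369.5, 179.9]
eef_rot: [0.001, 0.001, 1.0, 0.0]
force: [-0.3, -0.4, -0.1]
gripper_width: 0.651
gripper_force: 0.0
```

Run:
```python
from h import *
R,p=pose(); print(p,R.round(3))
im,X,ray,o=snap("wrist"); cv2.imwrite("pics/w1.png",im)
hsv=cv2.cvtColor(im,cv2.COLOR_BGR2HSV); H,S,V=[hsv[...,i].astype(int) for i in range(3)]
def rep(name,m,k=30):
    for b,a,c in blobs(m,k):
        P=X[b]; print(name,a,c.round(1),"med",np.nanmedian(P,0).round(0),"min",np.nanmin(P,0).round(0),"max",np.nanmax(P,0).round(0))
rep("copper",(H>2)&(H<18)&(S>110))
rep("dark",(V<40)&(X[...,2]>60)&(X[...,2]<85))
```

```text
[457.34028176 369.46437107 179.87397424] [[-1.     0.002  0.002]
 [ 0.002  1.     0.   ]
 [-0.002  0.    -1.   ]]
copper 132 [247.7 206.7] med [495. 363.  19.] min [488. 352.  17.] max [508. 373.  26.]
copper 159 [250.9 254.2] med [561. 367.  19.] min [553. 356.  16.] max [574. 377.  34.]
```

View pics/w1.png

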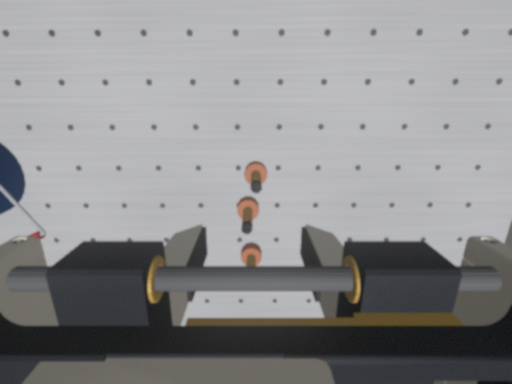

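The wrist view shows the three copper feet at (255,172), (247,208) and (250,254), with the fingers clear of them.

```bash
cat >> h.py <<'E'
def to(x,y,z,yaw=None):
    R,p=pose(); d=R.T@(np.array([x,y,z])-p)/40; print("units",d.round(3),"n",round(float(np.linalg.norm(d)),2), "pos",p.round(1),"toolx",R[:,0].round(3),"y",R[:,1].round(3))
E
python3 - <<'E'
from h import *
im=cv2.imread("pics/w1.png"); R,p=pose()
c=optics.camera_info("wrist");K=c["camera_matrix"];T=c["tool_from_camera"]
Rc=R@T[:3,:3];o=R@T[:3,3]+p
b,g,r=[im[...,i].astype(int) for i in range(3)]
m=(r-b>50)&(r-g>25)
for bb,a,ce in blobs(m,60):
    v=np.linalg.inv(K)@np.array([*ce,1]);d=Rc@v; print(a,ce.round(1),(o+d*(17-o[2])/d[2]).round(1))
to(458,360,31)
E
```

```text
260 [255.2 171.6] [448.  372.1  17. ]
247 [247.5 207.7] [494.1 362.6  17. ]
214 [251.  254.7] [560.4 366.7  17. ]
units [-0.088 -0.238  3.717] n 3.73 pos [454.5 369.6 179.7] toolx [-1.     0.002  0.   ] y [ 0.002  1.    -0.   ]
```

Request:
step_arm --pt "60 0.09 0 0.74 0 0 0" --pt "60 0 0 0.74 0 0 0" --pt "60 0 0 0.74 0 0 0" --pt "60 0 0 0.74 0 0 0" --pt "60 0 0 0.74 0 0 0"

```text
clock: 1.87
position: [447.2, 370.3, 31.6]
eef_rot: [-0.0, -0.001, 1.0, -0.0]
force: [0.3, 0.0, -0.3]
gripper_width: 0.656
gripper_force: 0.0
```

Request:
step_arm --pt "60 0 0 0 0 0 0" --pt "0 0 0 0 0 0 0" --pt "0 0 0 0 0 0 0" --pt "0 0 0 0 0 0 0" --pt "0 0 0 0 0 0 0"

```text
clock: 2.28
position: [449.5, 371.0, 34.8]
eef_rot: [0.002, -0.001, 1.0, 0.001]
force: [-0.4, -0.6, 0.4]
gripper_width: 0.417
gripper_force: 0.0
```

Request:
step_arm --pt "0 0 0 0 0 0 0" --pt "0 0 0 0 0 0 0" --pt "0 0 0 0 0 0 0" --pt "0 0 0 -0.2 0 0 0" --pt "0 0 0 -0.8 0 0 0"

```text
clock: 2.7
position: [445.8, 368.5, 69.1]
eef_rot: [-0.004, -0.0, 1.0, -0.003]
force: [0.3, -1.5, -1.6]
gripper_width: 0.125
gripper_force: 20.0
```

Request:
step_arm --pt "0 0 0 -0.9 0 0 0" --pt "0 0 0 -0.9 0 0 0" --pt "0 0 -0.5 -0.7 0 0 0" --pt "0 0 -0.9 0 0 0 0" --pt "0 0 -0.9 0 0 0 0"

```text
clock: 3.12
position: [449.3, 278.3, 175.3]
eef_rot: [0.002, -0.002, 1.0, 0.001]
force: [0.4, 0.6, -1.7]
gripper_width: 0.127
gripper_force: 20.0
```

Request:
step_arm --pt "0 0 -0.9 0 0 0 0" --pt "0 0 -0.9 0 0 0 0" --pt "0 0 -0.9 0 0 0 0" --pt "0 0 -0.9 0 0 0 0" --pt "0 0 -0.9 0 0 0 0"

```text
clock: 3.53
position: [448.4, 96.7, 173.3]
eef_rot: [0.0, -0.001, 1.0, 0.0]
force: [0.9, 0.2, -0.9]
gripper_width: 0.125
gripper_force: 20.0
```

Request:
step_arm --pt "0 0 0 0 0 0 0" --pt "0 0 0 0 0 0 0" --pt "0 0 0 0 0 0 0" --pt "0 0 0 0 0 0 0" --pt "0 0 0 0 0 0 0"

```text
clock: 3.95
position: [448.8, 99.4, 172.8]
eef_rot: [0.0, -0.001, 1.0, 0.0]
force: [-1.2, 0.4, -1.4]
gripper_width: 0.122
gripper_force: 20.0
```

```bash
cat >> h.py <<'E'
def circ(P):
    A=np.c_[2*P[:,:2],np.ones(len(P))]; b=(P[:,:2]**2).sum(1); s=np.linalg.lstsq(A,b,rcond=None)[0]
    return s[:2], np.sqrt(s[2]+s[0]**2+s[1]**2)
def pail(n):
    im,X,ray,o=snap(n); b,g,r=[im[...,i].astype(int) for i in range(3)]
    m=(b-r>25)&(b-g>12); m&=np.nan_to_num(X[...,2],nan=500)<110
    bb=max(blobs(m,50),key=lambda t:t[1]); Z=X[...,2]
    k=cv2.dilate(bb[0].astype(np.uint8),np.ones((3,3)))>0
    rim=k&(Z>59)&(Z<72); P=X[rim]
    c,rad=circ(P)
    for _ in range(4):
        e=np.abs(np.hypot(*(P[:,:2]-c).T)-rad); P=P[e<max(2.0,1.5*np.median(e))]; c,rad=circ(P)
    print("pail",n,c.round(1),"r",rad.round(1),len(P))
    red=(r-g>60)&(r-b>60); h=np.hypot(X[...,0]-c[0],X[...,1]-c[1])
    red&=(h<150)&(Z>5)&(Z<230)
    G=X[red]
    if len(G)>10:
        q=G.mean(0); u,s,vt=np.linalg.svd(G-q,full_matrices=False); print("grip mean",q.round(1),"dir",vt[0].round(3),"ext",np.ptp((G-q)@vt[0]).round(0),"mid",(q+vt[0]*(((G-q)@vt[0]).max()+((G-q)@vt[0]).min())/2).round(1),len(G))
    return im,X,ray,o
E
python3 - <<'E'
from h import *
to(446,100,160); im,X,ray,o=pail("wrist"); cv2.imwrite("pics/w2.png",im); pail("scene"); print(state()["gripper_force"])
E
```

```text
units [0.07  0.016 0.32 ] n 0.33 pos [448.8  99.4 172.8] toolx [-1.    -0.003 -0.   ] y [-0.003  1.     0.   ]
pail wrist [456.5  29.5] r 52.1 1290
pail scene [-363.6 -251.7] r 442.2 1
19.999897554516792
```

View pics/w2.png

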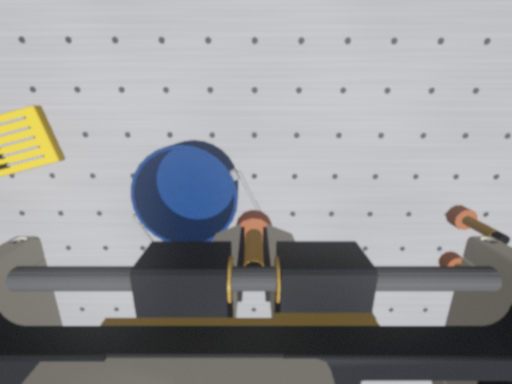

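The wrist view shows the pail at (186,190) with its bail pivot at (236,175). The held stick is at (253,225). The rim fit is centred at about (456.5,29.5).

Request:
step_arm --pt "0 0.2 -0.87 0 0 0 0" --pt "0 0.2 -0.87 0 0 0 0" --pt "0 0 0 0 0 0 0" --pt "0 0 0 0.9 0 0 0" --pt "0 0 0 0.9 0 0 0"

```text
clock: 4.47
position: [434.9, 28.5, 101.5]
eef_rot: [0.003, -0.0, 1.0, -0.0]
force: [0.5, -0.3, -3.2]
gripper_width: 0.129
gripper_force: 20.0
```

Request:
step_arm --pt "0 0 0 0.8 0 0 0" --pt "0 0 0 0.6 0 0 0" --pt "0 0 0 0 0 0 0" --pt "0 0 0 0 0 0 0" --pt "24 0 0 0 0 0 0"

```text
clock: 4.88
position: [433.8, 29.0, 45.8]
eef_rot: [0.001, -0.001, 1.0, -0.0]
force: [0.6, -0.6, -0.6]
gripper_width: 0.163
gripper_force: 0.0
```

Request:
step_arm --pt "24 0 0 0 0 0 0" --pt "24 0 0 0 0 0 0" --pt "24 0 0 0 0 0 0" --pt "24 0 0 -0.8 0 0 0" --pt "24 0 0 -1 0 0 0"

```text
clock: 5.3
position: [431.0, 28.9, 116.0]
eef_rot: [-0.003, -0.0, 1.0, 0.0]
force: [1.9, 0.2, -0.6]
gripper_width: 0.264
gripper_force: 0.0
```

Request:
step_arm --pt "60 0 0 -1 0 0 0" --pt "60 -0.3 0.9 0 0 0 0" --pt "60 -0.3 0.9 0 0 0 0" --pt "60 -0.3 0.9 0 0 0 0" --pt "60 -0.3 0.9 0 0 0 0"

```text
clock: 5.72
position: [481.3, 174.3, 158.0]
eef_rot: [0.001, -0.0, 1.0, 0.0]
force: [0.5, -0.0, 0.4]
gripper_width: 0.575
gripper_force: 0.0
```

Request:
step_arm --pt "60 0 0.94 0 0 0 0" --pt "60 0 0.94 0 0 0 0" --pt "60 0 0.94 0 0 0 0" --pt "60 0 0.94 0 0 0 0" --pt "60 0 0.94 0 0 0 0"

```text
clock: 6.13
position: [480.3, 362.7, 157.5]
eef_rot: [0.0, -0.001, 1.0, 0.0]
force: [0.9, -0.0, -0.5]
gripper_width: 0.654
gripper_force: 0.0
```

```bash
cat >> h.py <<'E'
def feet():
    im,X,ray,o=snap("wrist"); b,g,r=[im[...,i].astype(int) for i in range(3)]
    for bb,a,ce in blobs((r-b>50)&(r-g>25),60):
        q=at(ray,o,*ce,17); print(a,ce.round(1),q.round(1))
    R,p=pose(); print("tcp",p.round(1))
    return im
E
python3 - <<'E'
from h import *
optics.snapshot("scene");feet()
E
```

```text
281 [246.7 196.3] [496.8 362.9  17. ]
166 [  8.1 229. ] [539.2  79.2  17. ]
252 [250.  248.2] [563.7 366.4  17. ]
tcp [479.8 365.7 157.1]
```

Request:
step_arm --pt "60 -0.43 -0.06 0.6 0 0 0" --pt "60 0 0 0.9 0 0 0" --pt "60 0 0 0.9 0 0 0" --pt "60 0 0 0.7 0 0 0" --pt "30 0 0 0 0 0 0"

```text
clock: 6.65
position: [494.4, 355.8, 27.3]
eef_rot: [-0.005, -0.0, 1.0, -0.003]
force: [-1.5, -0.2, -0.0]
gripper_width: 0.619
gripper_force: 0.0
```

Request:
step_arm --pt "0 0 0 0 0 0 0" --pt "0 0 0 0 0 0 0" --pt "0 0 0 0 0 0 0" --pt "0 0 0 0 0 0 0" --pt "0 0 0 0 0 0 0"

```text
clock: 7.07
position: [498.6, 358.8, 34.5]
eef_rot: [0.001, -0.001, 1.0, 0.001]
force: [-0.3, 0.4, 0.7]
gripper_width: 0.268
gripper_force: 0.0
```

Request:
step_arm --pt "0 0 0 0 0 0 0" --pt "0 0 0 -0.9 0 0 0" --pt "0 0 0 -0.9 0 0 0" --pt "0 0 0 -0.9 0 0 0" --pt "0 0 0 -0.6 0 0 0"

```text
clock: 7.48
position: [498.6, 358.8, 168.7]
eef_rot: [0.002, -0.001, 1.0, 0.001]
force: [0.5, -0.1, -0.6]
gripper_width: 0.123
gripper_force: 20.0
```

Request:
step_arm --pt "0 0.09 -0.93 0 0 0 0" --pt "0 0.09 -0.93 0 0 0 0" --pt "0 0.09 -0.93 0 0 0 0" --pt "0 0.09 -0.93 0 0 0 0" --pt "0 0.09 -0.93 0 0 0 0"

```text
clock: 7.9
position: [479.3, 170.9, 165.1]
eef_rot: [0.0, -0.001, 1.0, 0.0]
force: [1.1, -0.2, -1.1]
gripper_width: 0.123
gripper_force: 20.0
```

Request:
step_arm --pt "0 0 -0.9 0 0 0 0" --pt "0 0 -0.9 0 0 0 0" --pt "0 0 0 0 0 0 0" --pt "0 0 0 0 0 0 0" --pt "0 0 0 0 0 0 0"

```text
clock: 8.32
position: [480.2, 100.6, 165.0]
eef_rot: [0.0, -0.0, 1.0, 0.0]
force: [-0.5, 1.0, -1.3]
gripper_width: 0.12
gripper_force: 20.0
```

Run:
```python
from h import *
pail("wrist"); to(480,29.5,44)
```

```text
pail wrist [457.1  29.6] r 52.1 1697
units [ 0.007 -1.792  3.021] n 3.51 pos [480.1 101.1 164.9] toolx [-1.    -0.002 -0.   ] y [-0.002  1.     0.   ]
```

Request:
step_arm --pt "0 0 -0.9 0 0 0 0" --pt "0 0 -0.89 0 0 0 0" --pt "0 0 0 0 0 0 0" --pt "0 0 0 0.9 0 0 0" --pt "0 0 0 0.9 0 0 0"

```text
clock: 8.78
position: [482.2, 29.5, 93.6]
eef_rot: [0.003, -0.001, 1.0, -0.0]
force: [0.9, 0.3, -1.9]
gripper_width: 0.122
gripper_force: 20.0
```

Request:
step_arm --pt "0 0 0 0.8 0 0 0" --pt "0 0 0 0.4 0 0 0" --pt "0 0 0 0 0 0 0" --pt "0 0 0 0 0 0 0" --pt "24 0 0 0 0 0 0"

```text
clock: 9.2
position: [480.3, 29.9, 44.7]
eef_rot: [-0.0, -0.001, 1.0, 0.0]
force: [0.3, 0.3, -0.2]
gripper_width: 0.16
gripper_force: 0.0
```

Request:
step_arm --pt "24 0 0 0 0 0 0" --pt "24 0 0 0 0 0 0" --pt "24 0 0 0 0 0 0" --pt "24 0 0 -0.8 0 0 0" --pt "24 0 0 -1 0 0 0"

```text
clock: 9.62
position: [478.0, 28.9, 115.4]
eef_rot: [-0.003, -0.0, 1.0, 0.0]
force: [0.8, -0.8, 0.3]
gripper_width: 0.258
gripper_force: 0.0
```

Request:
step_arm --pt "60 0 0 -1 0 0 0" --pt "60 -0.3 0.9 0 0 0 0" --pt "60 -0.3 0.9 0 0 0 0" --pt "60 -0.3 0.9 0 0 0 0" --pt "60 -0.3 0.9 0 0 0 0"

```text
clock: 10.03
position: [528.5, 174.2, 157.6]
eef_rot: [0.001, -0.0, 1.0, 0.0]
force: [0.1, -0.3, 0.2]
gripper_width: 0.572
gripper_force: 0.0
```

Request:
step_arm --pt "60 -0.2 0.9 0 0 0 0" --pt "60 -0.2 0.9 0 0 0 0" --pt "60 0 1 0 0 0 0" --pt "60 0 1 0 0 0 0" --pt "60 0 0.9 0 0 0 0"

```text
clock: 10.45
position: [543.4, 363.1, 156.9]
eef_rot: [0.0, -0.001, 1.0, 0.0]
force: [1.9, 0.1, 0.1]
gripper_width: 0.654
gripper_force: 0.0
```

Run:
```python
from h import *
optics.snapshot("scene");feet()
```

```text
281 [249.6 199.9] [564.  366.6  17. ]
tcp [542.6 366.1 156.4]
```

Request:
step_arm --pt "60 -0.53 0 0.6 0 0 0" --pt "60 0 0 0.9 0 0 0" --pt "60 0 0 0.9 0 0 0" --pt "60 0 0 0.66 0 0 0" --pt "30 0 0 0 0 0 0"

```text
clock: 10.97
position: [561.4, 358.2, 27.9]
eef_rot: [-0.005, -0.0, 1.0, -0.003]
force: [-0.9, -0.2, -1.5]
gripper_width: 0.623
gripper_force: 0.0
```

Request:
step_arm --pt "0 0 0 0 0 0 0" --pt "0 0 0 0 0 0 0" --pt "0 0 0 0 0 0 0" --pt "0 0 0 0 0 0 0" --pt "0 0 0 0 0 0 0"

```text
clock: 11.38
position: [565.9, 361.2, 36.3]
eef_rot: [0.001, -0.001, 1.0, 0.001]
force: [0.6, -0.0, 0.3]
gripper_width: 0.266
gripper_force: 0.0
```

Request:
step_arm --pt "0 0 0 0 0 0 0" --pt "0 0 0 -0.9 0 0 0" --pt "0 0 0 -0.9 0 0 0" --pt "0 0 0 -0.9 0 0 0" --pt "0 0 0 -0.9 0 0 0"

```text
clock: 11.8
position: [564.7, 360.7, 180.2]
eef_rot: [-0.0, -0.001, 1.0, 0.0]
force: [0.5, -0.4, -0.2]
gripper_width: 0.124
gripper_force: 20.0
```

Request:
step_arm --pt "0 0.5 -0.86 0 0 0 0" --pt "0 0.5 -0.86 0 0 0 0" --pt "0 0.5 -0.86 0 0 0 0" --pt "0 0.5 -0.86 0 0 0 0" --pt "0 0.5 -0.86 0 0 0 0"

```text
clock: 12.22
position: [463.8, 187.4, 178.7]
eef_rot: [0.0, -0.001, 1.0, 0.0]
force: [1.3, -0.1, -1.5]
gripper_width: 0.119
gripper_force: 20.0
```

Request:
step_arm --pt "0 0.1 -0.9 0 0 0 0" --pt "0 0.1 -0.9 0 0 0 0" --pt "0 0 -0.5 0 0 0 0" --pt "0 0 0 0 0 0 0" --pt "0 0 0 0 0 0 0"

```text
clock: 12.63
position: [457.5, 96.0, 178.9]
eef_rot: [0.001, 0.001, 1.0, 0.0]
force: [0.4, 1.1, -1.0]
gripper_width: 0.119
gripper_force: 20.0
```

Run:
```python
from h import *
im=pail("wrist")[0]; cv2.imwrite("pics/w3.png",im); to(457,53,76)
```

```text
pail wrist [456.8  29.5] r 52.1 1421
units [ 0.014 -1.098  2.567] n 2.79 pos [457.5  96.9 178.7] toolx [-1.     0.    -0.001] y [0.    1.    0.001]
```

View pics/w3.png

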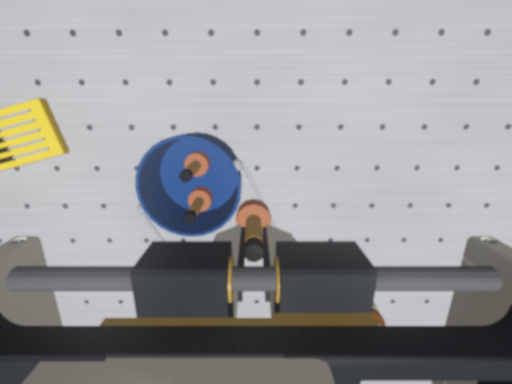

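Two sticks are standing in the pail at (196,163) and (200,200). The third is held at (253,215).

Request:
step_arm --pt "0 0 -0.57 0 0 0 0" --pt "0 0 -0.57 0 0 0 0" --pt "0 0 0 0.9 0 0 0" --pt "0 0 0 0.9 0 0 0" --pt "0 0 0 0.9 0 0 0"

```text
clock: 13.1
position: [458.2, 52.1, 69.7]
eef_rot: [0.001, -0.001, 1.0, 0.0]
force: [0.2, -0.1, -1.5]
gripper_width: 0.121
gripper_force: 20.0
```

Request:
step_arm --pt "0 0 0 0 0 0 0" --pt "0 0 0 0 0 0 0" --pt "0 0 0 0 0 0 0" --pt "0 0 0 0 0 0 0" --pt "30 0 0 0 0 0 0"

```text
clock: 13.52
position: [458.8, 51.4, 72.3]
eef_rot: [0.002, -0.001, 1.0, -0.0]
force: [-0.0, -0.3, -0.4]
gripper_width: 0.154
gripper_force: 0.0
```

Request:
step_arm --pt "30 0 0 0 0 0 0" --pt "30 0 0 0 0 0 0" --pt "30 0 0 0 0 0 0" --pt "30 0 0 -0.8 0 0 0" --pt "30 0 0 -1 0 0 0"

```text
clock: 13.93
position: [455.2, 51.1, 141.0]
eef_rot: [-0.003, -0.0, 1.0, 0.0]
force: [0.6, 0.2, 0.0]
gripper_width: 0.325
gripper_force: 0.0
```

Request:
step_arm --pt "60 0 0 -1 0 0 0" --pt "60 0.6 0.5 -0.4 0 0 0" --pt "60 0.8 0.5 0 0 0 0" --pt "60 0.8 0.3 0 0 0 0" --pt "60 0 0 0 0 0 0"

```text
clock: 14.35
position: [363.8, 104.5, 198.3]
eef_rot: [-0.002, -0.002, 1.0, 0.0]
force: [0.2, -0.2, -0.5]
gripper_width: 0.63
gripper_force: 0.0
```

Run:
```python
from h import *
im=pail("wrist")[0]; cv2.imwrite("pics/w4.png",im); to(457,53,76)
im,X,ray,o=snap("scene"); b,g,r=[im[...,i].astype(int) for i in range(3)]
red=(r-g>50)&(r-b>50); m=[t for t in blobs(red,15) if abs(t[2][0]-303)<60 and abs(t[2][1]-215)<40]
for bb,a,ce in m:
    ys,xs=np.nonzero(bb); pts=np.c_[xs,ys].astype(float); q=pts.mean(0); u=np.linalg.svd(pts-q,full_matrices=False)[2][0]; t=(pts-q)@u
    print(a,ce)
    for e in (q+u*t.min(),q,q+u*t.max()): print(e.round(1),[at(ray,o,*e,z)[:2].round(0) for z in (45,58,70)])
    print("depth med",np.nanmedian(X[bb],0).round(0))
```

```text
pail wrist [455.   29.9] r 51.3 447
grip mean [536.7  77.3  50.3] dir [ 0.416 -0.909 -0.004] ext 101.0 mid [537.9  74.6  50.3] 420
units [-2.249 -1.278  3.068] n 4.01 pos [366.9 103.8 198.7] toolx [-1.    -0.003  0.   ] y [-0.003  1.     0.   ]
78 [303.17948718 214.70512821]
[311.7 202.5] [array([520., 121.]), array([529., 113.]), array([537., 105.])]
[303.2 214.7] [array([543.,  68.]), array([552.,  60.]), array([559.,  53.])]
[294.7 226.8] [array([567.,  20.]), array([575.,  13.]), array([582.,   6.])]
depth med [545.  67.  49.]
```

View pics/w4.png

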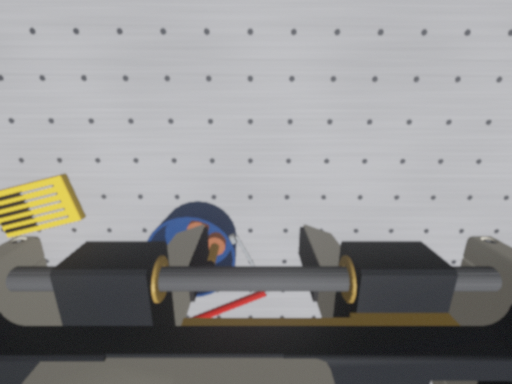

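The wrist view shows the third stick in the pail at (215,245) and the red grip at (230,305). The grip direction is (0.416,-0.909) and its centre is about (543,69,47). Next I'll survey the hanger and counter from above.

Request:
step_arm --pt "60 0 0 -1 0 0 0" --pt "60 0 0 -1 0 0 0" --pt "60 0 0 -1 0 0 0" --pt "60 -0.4 -0.7 0 0 0 0" --pt "60 -0.4 -0.7 0 0 0 0"

```text
clock: 14.87
position: [403.7, 46.4, 321.2]
eef_rot: [0.004, -0.002, 1.0, -0.0]
force: [0.7, 0.3, 0.3]
gripper_width: 0.652
gripper_force: 0.0
```

Request:
step_arm --pt "60 -0.45 -0.8 0 0 0 0" --pt "60 -0.45 -0.8 0 0 0 0" --pt "60 -0.45 -0.8 0 0 0 0" --pt "60 -0.45 -0.8 0 0 0 0" --pt "60 -0.45 -0.8 0 0 0 0"

```text
clock: 15.28
position: [492.9, -115.9, 318.1]
eef_rot: [0.0, 0.0, 1.0, -0.0]
force: [0.9, 0.2, 0.8]
gripper_width: 0.655
gripper_force: 0.0
```

Request:
step_arm --pt "60 -0.45 -0.75 0 0 0 0" --pt "60 -0.45 -0.75 0 0 0 0" --pt "60 -0.45 -0.75 0 0 0 0" --pt "60 -0.45 -0.75 0 0 0 0" --pt "60 0 0 0 0 0 0"

```text
clock: 15.7
position: [565.6, -239.4, 315.1]
eef_rot: [-0.001, 0.002, 1.0, -0.0]
force: [-1.7, 0.7, -1.8]
gripper_width: 0.653
gripper_force: 0.0
```

Run:
```python
from h import *
optics.snapshot("scene")
im,X,ray,o=snap("wrist"); cv2.imwrite("pics/w5.png",im); np.savez("w5.npz",X=X,ray=ray,o=o); print(o, pose()[1], state()["q"])
b,g,r=[im[...,i].astype(int) for i in range(3)]
for bb,a,ce in blobs((r-g>50)&(r-b>50),8): print(a,ce.round(1),np.nanmedian(X[bb],0).round(0),at(ray,o,*ce,77).round(1))
Z=X[...,2]
for bb,a,ce in blobs((Z>205)&(Z<262)&(np.arange(384)[:,None]<330),20): print("hi",a,ce.round(1),np.nanmin(X[bb],0).round(0),np.nanmax(X[bb],0).round(0))
```

```text
[ 482.94572053 -236.2421591   474.43053781] [ 564.01259607 -234.8749239   316.42991195] [-5.20033939e-01  4.64244066e-01  1.09211205e+00  1.20318217e-04
  1.58749497e+00 -2.08925494e+00]
68 [176.4  43.9] [ 406. -336.   78.] [ 405.8 -336.2   77. ]
138 [425.2  77.1] [441.  24.  24.] [446.  -6.  77.]
132 [437.3  92.3] [463.  47.  24.] [464.9  13.8  77. ]
127 [420.9 106.8] [483.  26.  24.] [484.4  -4.4  77. ]
33 [ 58.  110.3] [ 488. -523.   53.] [ 487.5 -506.8   77. ]
431 [451.8 145.5] [541.  68.  51.] [536.7  49.6  77. ]
1119 [ 53.  231.6] [ 680. -568.   61.] [ 672.9 -554.4   77. ]
140 [246.2 224.4] [ 679. -249.   32.] [ 659.7 -248.    77. ]
hi 664 [213.  224.1] [ 548. -284.  220.] [ 634. -267.  248.]
hi 599 [291.1 229.3] [ 558. -208.  220.] [ 635. -191.  247.]
hi 1763 [241.2 306. ] [ 663. -294.  207.] [ 694. -203.  242.]
```

View pics/w5.png

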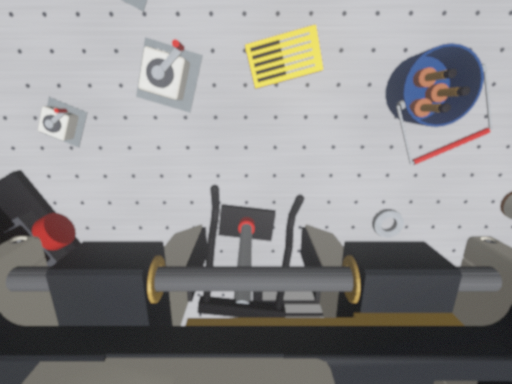

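The view shows all three sticks standing in the pail at (427,77), (437,92) and (421,107). The grip is at (452,145) and the hanger prongs run along (214,190–290) and (295,200–290). The large counter has its pin at (177,44) and its axis at (160,73).

Run:
```python
import numpy as np
from h import blobs,at,circ
d=np.load("w5.npz");X,ray,o=d["X"],d["ray"],d["o"];Z=X[...,2]
for bb,a,ce in blobs((Z>205)&(Z<262)&(np.arange(384)[:,None]<330),300):
    P=X[bb]
    print(a)
    if a<1000:
        Q=P[P[:,0]>585]; k=np.polyfit(Q[:,0],Q[:,1],1); print("y=",k, "angle",np.degrees(np.arctan(k[0])).round(1))
        k2=np.polyfit(P[:,0],P[:,1],1); print("all",np.degrees(np.arctan(k2[0])).round(1))
        for x in range(545,640,6):
            q=P[(P[:,0]>=x)&(P[:,0]<x+6)]
            if len(q): print(x+3,q[:,1].mean().round(1),np.percentile(q[:,2],85).round(1),len(q))
    else:
        Q=P[P[:,2]>225];k=np.polyfit(Q[:,1],Q[:,0],1);print("cross x=",k,np.degrees(np.arctan(k[0])),Q.min(0),Q.max(0),np.median(Q,0))
print("axis",at(ray,o,160,73,55), X[68:79:5,155:167:5].reshape(-1,3).round(0))
```

```text
664
y= [-1.15807072e-01 -2.06669353e+02] angle -6.6
all -7.1
548 -270.3 246.0 31
554 -270.1 246.4 51
560 -270.7 242.1 39
566 -271.4 237.3 37
572 -272.3 231.4 35
578 -273.3 225.9 39
584 -274.2 225.0 46
590 -275.1 226.4 56
596 -275.7 231.0 59
602 -276.4 235.9 68
608 -277.2 237.1 46
614 -277.9 237.2 45
620 -278.1 236.9 39
626 -279.3 236.9 39
632 -279.8 236.9 34
599
y= [-1.24337335e-01 -1.25893293e+02] angle -7.1
all -6.7
560 -195.7 246.5 57
566 -196.8 244.9 43
572 -197.7 239.9 39
578 -198.2 234.4 33
584 -199.3 229.2 32
590 -199.4 225.0 47
596 -199.9 224.8 41
602 -200.7 228.4 63
608 -201.4 232.9 64
614 -202.2 236.2 52
620 -203.1 236.8 48
626 -203.6 237.1 43
632 -204.5 236.8 37
1763
cross x= [6.01284708e-02 6.97342799e+02] 3.440964734639263 [ 663.28683125 -294.08384415  225.10414728] [ 694.12061837 -203.01172782  241.75213609] [ 682.67360392 -250.00431876  238.5075219 ]
axis [ 438.07030572 -367.4503199    55.        ] [[ 431. -374.   53.]
 [ 431. -367.   53.]
 [ 431. -360.   53.]
 [ 438. -375.   53.]
 [ 438. -368.   54.]
 [ 437. -362.   49.]
 [ 445. -375.   55.]
 [ 445. -368.   55.]
 [ 444. -364.   46.]]
```

Request:
step_arm --pt "40 0.05 0.8 0.3 0 0 0" --pt "40 0.05 0.8 0.3 0 0 0" --pt "40 0.05 0.8 0.3 0 0 0" --pt "40 0.05 0.8 0.3 0 0 0" --pt "40 0.05 0.8 0.3 0 0 0"

```text
clock: 16.22
position: [552.8, -70.8, 258.4]
eef_rot: [0.001, -0.001, 1.0, 0.0]
force: [0.5, 0.1, -0.3]
gripper_width: 0.44
gripper_force: 0.0
```

Request:
step_arm --pt "24 0.06 0.72 0.4 0 0 0" --pt "24 0.06 0.72 0.4 0 0 0" --pt "24 0.06 0.72 0.4 0 0 0" --pt "24 0.06 0.72 0.4 0 0 0" --pt "24 0.06 0.72 0.4 0 0 0"

```text
clock: 16.63
position: [540.6, 73.1, 178.4]
eef_rot: [0.001, -0.001, 1.0, 0.0]
force: [-0.1, -0.1, -0.1]
gripper_width: 0.261
gripper_force: 0.0
```

Request:
step_arm --pt "24 0 0 0 0 0 0.99" --pt "24 0 0 0 0 0 0.99" --pt "24 0 0 0 0 0 0.99" --pt "24 0 0 0 0 0 0.99" --pt "24 0 0 0 0 0 0.99"

```text
clock: 17.05
position: [540.9, 71.9, 178.9]
eef_rot: [0.0, 0.258, 0.966, 0.0]
force: [0.7, 0.5, 0.3]
gripper_width: 0.262
gripper_force: 0.0
```

Request:
step_arm --pt "24 0 0 0 0 0 0.99" --pt "24 0 0 0 0 0 0.99" --pt "24 0 0 0 0 0 0.99" --pt "24 0 0 0 0 0 0.99" --pt "24 0 0 0 0 0 0.99"

```text
clock: 17.47
position: [540.9, 71.8, 179.0]
eef_rot: [0.0, 0.497, 0.868, 0.0]
force: [0.5, -0.8, 0.4]
gripper_width: 0.261
gripper_force: 0.0
```

Request:
step_arm --pt "24 0 0 0 0 0 0.99" --pt "24 0 0 0 0 0 0" --pt "24 0 0 0 0 0 0" --pt "24 0 0 0 0 0 0" --pt "24 0 0 0 0 0 0"

```text
clock: 17.88
position: [541.2, 71.3, 178.5]
eef_rot: [0.0, 0.538, 0.843, 0.0]
force: [-0.2, -1.1, -0.8]
gripper_width: 0.261
gripper_force: 0.0
```

Run:
```python
from h import *
optics.snapshot("scene"); optics.snapshot("scene")
im=pail("wrist")[0]; cv2.imwrite("pics/w6.png",im); to(542,68.5,27); print(state()["q"])
```

```text
pail wrist [458.2  29.3] r 52.0 1439
grip mean [541.1  71.7  50.8] dir [ 0.424 -0.906  0.001] ext 115.0 mid [542.8  68.2  50.8] 793
units [-0.07  -0.012  3.783] n 3.78 pos [541.2  71.2 178.3] toolx [-0.419  0.908  0.   ] y [0.908 0.419 0.   ]
[-9.61164682e-03  4.22579843e-01  1.54073111e+00  1.05155215e-04
  1.17830856e+00 -4.42092576e-01]
```

View pics/w6.png

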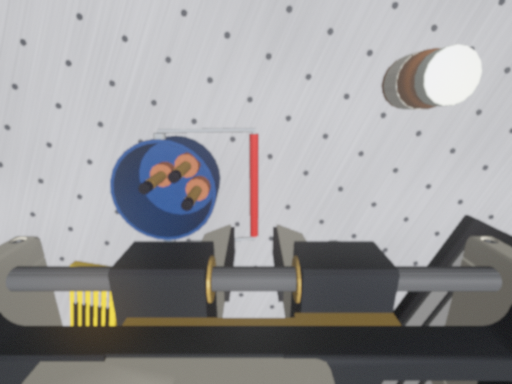

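The picture shows the red grip at column 254, midway between the fingers and square to them. The pail is at (165,185).

Request:
step_arm --pt "24 -0.07 -0.01 0.7 0 0 0" --pt "24 0 0 0.7 0 0 0" --pt "24 0 0 0.7 0 0 0" --pt "24 0 0 0.4 0 0 0" --pt "24 0 0 0 0 0 0"

```text
clock: 18.45
position: [539.7, 68.4, 74.8]
eef_rot: [-0.003, 0.539, 0.842, -0.002]
force: [-1.4, -0.3, -0.5]
gripper_width: 0.257
gripper_force: 0.0
```

Request:
step_arm --pt "24 0 0 0.4 0 0 0" --pt "24 0 0 0.4 0 0 0" --pt "24 0 0 0.4 0 0 0" --pt "24 0 0 0 0 0 0" --pt "24 0 0 0 0 0 0"

```text
clock: 18.87
position: [542.4, 68.5, 30.9]
eef_rot: [-0.0, 0.539, 0.842, 0.0]
force: [0.7, -0.1, -1.1]
gripper_width: 0.259
gripper_force: 0.0
```

Request:
step_arm --pt "0 0 0 0 0 0 0" --pt "0 0 0 0 0 0 0" --pt "0 0 0 0 0 0 0" --pt "0 0 0 0 0 0 0" --pt "0 0 0 0 0 0 0" --squeeze 12

```text
clock: 19.28
position: [542.8, 68.4, 31.0]
eef_rot: [0.001, 0.539, 0.842, 0.0]
force: [1.7, 0.2, 1.2]
gripper_width: 0.103
gripper_force: 12.0
```

Run:
```python
from h import *
s=state(); print(s["position"],s["force"],s["gripper_width"]*91.8,s["gripper_force"])
R,p=pose(); g=p-19*R[:,2]; ax=R[:,1]; piv=np.array([458,29.4,58]); d=g-piv
print("grasp",g,"radial",d@ax,"off axis",d@R[:,0],"dz",d[2])
r=93.5
a0=np.arctan2(d[2],d@ax); a=np.linspace(a0,1.57,16)
y=95*np.cos(a);z=-95*np.sin(a); print(np.c_[np.diff(y),np.diff(z)].round(1)/40)
```

```text
[542.79206147  68.44593556  31.01794608] [1.68530895 0.18657664 1.15343124] 9.495317695354927 12.000318467617035
grasp [542.75755645  68.44588975  50.01791475] radial 93.30563802811524 off axis 0.02257774261833548 dz -7.982085247857356
[[ 0.0075 -0.2625]
 [-0.02   -0.26  ]
 [-0.05   -0.2575]
 [-0.0775 -0.25  ]
 [-0.105  -0.24  ]
 [-0.13   -0.2275]
 [-0.155  -0.2125]
 [-0.1775 -0.1925]
 [-0.1975 -0.1725]
 [-0.215  -0.15  ]
 [-0.23   -0.125 ]
 [-0.2425 -0.1   ]
 [-0.2525 -0.0725]
 [-0.2575 -0.0425]
 [-0.2625 -0.015 ]]
```

Request:
step_arm --pt "0 0 0.01 -0.36 0 0 0" --pt "0 0 -0.02 -0.26 0 0 0" --pt "0 0 -0.05 -0.26 0 0 0" --pt "0 0 -0.08 -0.25 0 0 0" --pt "0 0 -0.1 -0.24 0 0 0"

```text
clock: 19.7
position: [533.8, 64.6, 86.4]
eef_rot: [0.001, 0.539, 0.842, 0.001]
force: [2.0, 1.6, -1.6]
gripper_width: 0.103
gripper_force: 12.0
```

Request:
step_arm --pt "0 0 -0.13 -0.23 0 0 0" --pt "0 0 -0.155 -0.21 0 0 0" --pt "0 0 -0.18 -0.19 0 0 0" --pt "0 0 -0.2 -0.17 0 0 0" --pt "0 0 -0.215 -0.15 0 0 0"

```text
clock: 20.12
position: [503.1, 49.7, 125.5]
eef_rot: [0.003, 0.539, 0.842, 0.002]
force: [6.3, 3.2, 5.2]
gripper_width: 0.103
gripper_force: 12.0
```

Request:
step_arm --pt "0 0 -0.23 -0.125 0 0 0" --pt "0 0 -0.24 -0.1 0 0 0" --pt "0 0 -0.25 -0.07 0 0 0" --pt "0 0 -0.26 -0.04 0 0 0" --pt "0 0 -0.26 -0.01 0 0 0"

```text
clock: 20.53
position: [457.7, 28.8, 139.9]
eef_rot: [0.003, 0.539, 0.842, 0.002]
force: [1.7, 2.6, 17.0]
gripper_width: 0.103
gripper_force: 12.0
```

Run:
```python
from h import *
optics.snapshot("side");optics.snapshot("side")
s=state(); print(s["position"],s["force"],s["gripper_width"]*91.8,s["gripper_force"])
im,X,ray,o=snap("scene"); a=im[130:290,200:400]; cv2.imwrite("pics/c7.png",cv2.resize(a,(750,600),interpolation=cv2.INTER_CUBIC))
```

```text
[456.42864125  28.30855298 139.75639376] [-0.18147434  1.74904787 15.14714972] 9.680161635061264 11.999778896570206
```

View pics/c7.png

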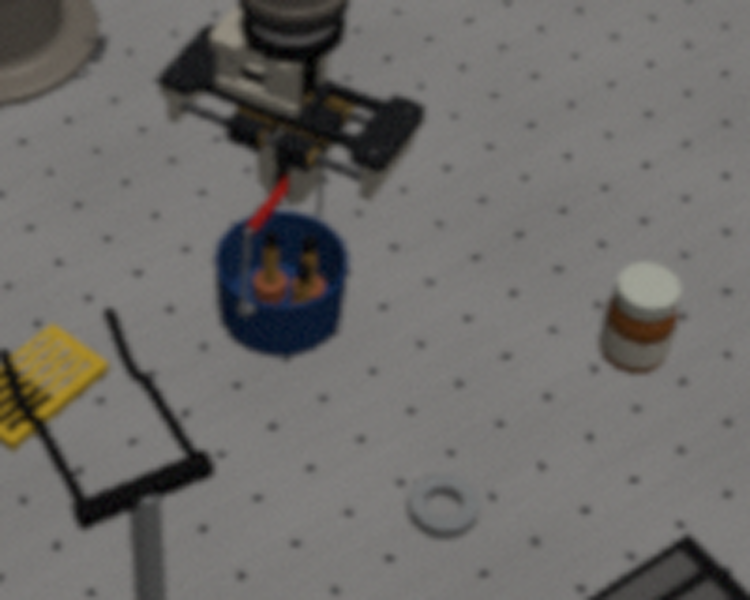

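The crop shows the bail upright in the fingers with the red grip at crop (268,205) and the sticks inside the pail. Next: grip harder and lift.

Request:
step_arm --pt "0 0 0 0 0 0 0" --pt "0 0 0 0 0 0 0" --pt "0 0 0 -0.1 0 0 0" --pt "0 0 0 -0.2 0 0 0" --pt "0 0 0 -0.3 0 0 0" --squeeze 45

```text
clock: 21.1
position: [453.9, 28.9, 160.0]
eef_rot: [-0.003, 0.539, 0.842, -0.001]
force: [0.4, 0.1, -6.2]
gripper_width: 0.087
gripper_force: 45.0
```

Request:
step_arm --pt "0 0 0 -0.4 0 0 0" --pt "0 0 0 -0.4 0 0 0" --pt "0 0 0 -0.4 0 0 0" --pt "0 0 0 -0.4 0 0 0" --pt "0 0 0 -0.3 0 0 0"

```text
clock: 21.52
position: [455.1, 28.9, 237.6]
eef_rot: [-0.001, 0.539, 0.842, -0.001]
force: [0.9, -0.4, -5.5]
gripper_width: 0.095
gripper_force: 45.0
```

Request:
step_arm --pt "0 0 0 -0.3 0 0 0.6" --pt "0 0 0 -0.2 0 0 0.6" --pt "0 0 0 0 0 0 0.6" --pt "0 0 0 0 0 0 0.6" --pt "0 0 0 0 0 0 0.6"

```text
clock: 21.93
position: [454.8, 28.9, 256.4]
eef_rot: [-0.001, 0.666, 0.746, -0.001]
force: [0.3, 1.1, -6.1]
gripper_width: 0.095
gripper_force: 45.0
```

Request:
step_arm --pt "0 0 0 0 0 0 0.6" --pt "0 0 0 0 0 0 0.6" --pt "0 0 0 0 0 0 0.6" --pt "0 0 0 0 0 0 0.45" --pt "0 0 0 0 0 0 0"

```text
clock: 22.35
position: [454.9, 28.9, 256.2]
eef_rot: [-0.001, 0.748, 0.663, -0.001]
force: [0.6, 0.1, -5.7]
gripper_width: 0.095
gripper_force: 45.0
```

Run:
```python
from h import *
s=state(); print(s["position"],s["force"],s["gripper_width"]*91.8,s["gripper_force"],s["q"])
to(459.5,-221.6,255)
im,X,ray,o=snap("scene"); b,g,r=[im[...,i].astype(int) for i in range(3)]
m=(r-g>50)&(r-b>50)
for bb,a,ce in blobs(m,12): print(a,ce.round(0),np.nanmedian(X[bb],0).round(0))
```

```text
[454.92234796  28.87154698 256.21188398] [ 0.5648419   0.10061177 -5.71580781] 8.70581963998892 44.99783992767334 [-1.04829783e-01  1.92508061e-01  1.64656802e+00 -2.76327579e-04
  1.30609439e+00  1.53066527e-02]
units [-6.203  0.864  0.029] n 6.26 pos [454.9  28.9 256.2] toolx [ 0.12   0.993 -0.   ] y [ 0.993 -0.12  -0.004]
50 [267. 151.] [453.  -3. 272.]
84 [476. 178.] [735. 619.  49.]
56 [241. 309.] [ 697. -254.   29.]
675 [ 84. 370.] [ 724. -639.  207.]
294 [123. 370.] [ 696. -574.   69.]
```

Request:
step_arm --pt "0 -0.3 0.04 0 0 0 0" --pt "0 -0.6 0.08 0 0 0 0" --pt "0 -0.7 0.1 0 0 0 0" --pt "0 -0.7 0.1 0 0 0 0" --pt "0 -0.7 0.1 0 0 0 0"

```text
clock: 22.82
position: [458.0, -93.1, 256.6]
eef_rot: [-0.001, 0.747, 0.665, -0.0]
force: [1.3, 0.6, -6.1]
gripper_width: 0.093
gripper_force: 45.0
```

Request:
step_arm --pt "0 -0.7 0.1 0 0 0 0" --pt "0 -0.7 0.1 0 0 0 0" --pt "0 -0.7 0.1 0 0 0 0" --pt "0 -0.7 0.1 0 0 0 0" --pt "0 -0.4 0.04 0 0 0 0"

```text
clock: 23.23
position: [460.5, -224.1, 256.4]
eef_rot: [-0.0, 0.748, 0.664, -0.001]
force: [0.3, -1.9, -6.4]
gripper_width: 0.093
gripper_force: 45.0
```

Request:
step_arm --pt "0 0 0 0 0 0 0" --pt "0 0 0 0 0 0 0" --pt "0 0 0 0 0 0 0" --pt "0 0 0 0 0 0 0" --pt "0 0 0 0 0 0 0"

```text
clock: 23.65
position: [461.2, -220.5, 257.0]
eef_rot: [-0.0, 0.747, 0.665, -0.0]
force: [0.0, 1.5, -5.2]
gripper_width: 0.094
gripper_force: 45.0
```

Run:
```python
from h import *
s=state(); print(s["force"],s["gripper_width"]*91.8)
to(588.5,-237,255)
im,X,ray,o=snap("scene"); a=im[100:290,120:360]; cv2.imwrite("pics/c8.png",cv2.resize(a,(750,594),interpolation=cv2.INTER_CUBIC))
```

```text
[ 0.00696976  1.51815206 -5.24927074] 8.595666136310378
units [-0.039  3.208  0.049] n 3.21 pos [ 461.2 -220.5  257. ] toolx [0.116 0.993 0.   ] y [ 0.993 -0.116 -0.   ]
```

View pics/c8.png

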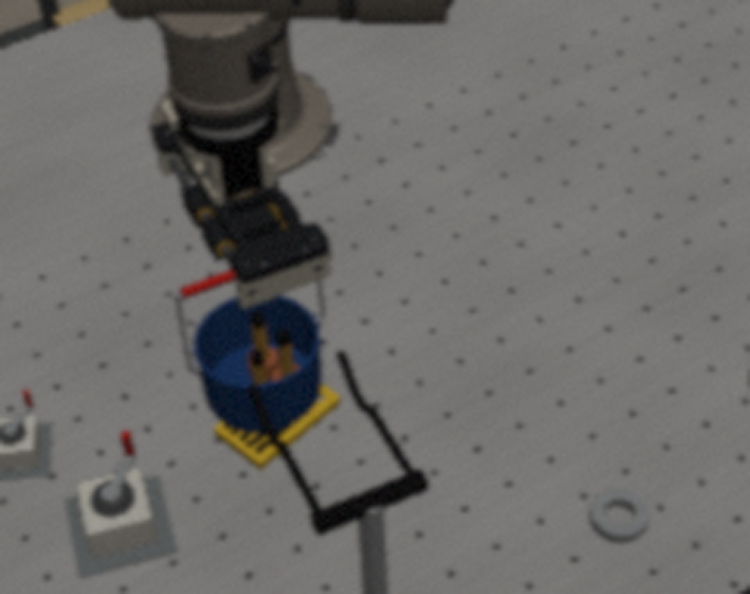

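The crop shows the pail hanging level from the bail at crop (258,360), with the prongs ahead and clear. Advancing over the dips.

Request:
step_arm --pt "0 0 0.2 0 0 0 0" --pt "0 0 0.35 0 0 0 0" --pt "0 0 0.4 0 0 0 0" --pt "0 0 0.4 0 0 0 0" --pt "0 0 0.4 0 0 0 0"

```text
clock: 24.12
position: [532.2, -229.3, 256.9]
eef_rot: [0.0, 0.747, 0.664, 0.0]
force: [0.8, -0.4, -6.8]
gripper_width: 0.093
gripper_force: 45.0
```

Request:
step_arm --pt "0 -0.03 0.4 0 0 0 0" --pt "0 0 0.4 0 0 0 0" --pt "0 0 0.35 0 0 0 0" --pt "0 0 0.2 0 0 0 0" --pt "0 0 0.1 0 0 0 0"

```text
clock: 24.53
position: [589.8, -237.2, 256.2]
eef_rot: [-0.0, 0.747, 0.664, 0.0]
force: [-0.3, -0.1, -4.9]
gripper_width: 0.091
gripper_force: 45.0
```

Request:
step_arm --pt "0 0 0 0 0 0 0" --pt "0 0 0 0 0 0 0" --pt "0 0 0 0 0 0 0" --pt "0 0 0 0 0 0 0" --pt "0 0 0 0 0 0 0"

```text
clock: 24.95
position: [587.9, -237.7, 257.2]
eef_rot: [0.0, 0.748, 0.664, 0.0]
force: [0.9, -0.6, -6.5]
gripper_width: 0.094
gripper_force: 45.0
```

Run:
```python
from h import *
s=state(); print(s["force"],s["gripper_width"]*91.8)
to(588.5,-237,214)
im,X,ray,o=snap("scene"); a=im[130:290,140:340]; cv2.imwrite("pics/c9.png",cv2.resize(a,(750,600),interpolation=cv2.INTER_CUBIC))
```

```text
[ 0.86046389 -0.60825202 -6.49069847] 8.638552988132883
units [0.018 0.013 1.08 ] n 1.08 pos [ 587.9 -237.7  257.2] toolx [ 0.118  0.993 -0.   ] y [ 0.993 -0.118  0.   ]
```

View pics/c9.png

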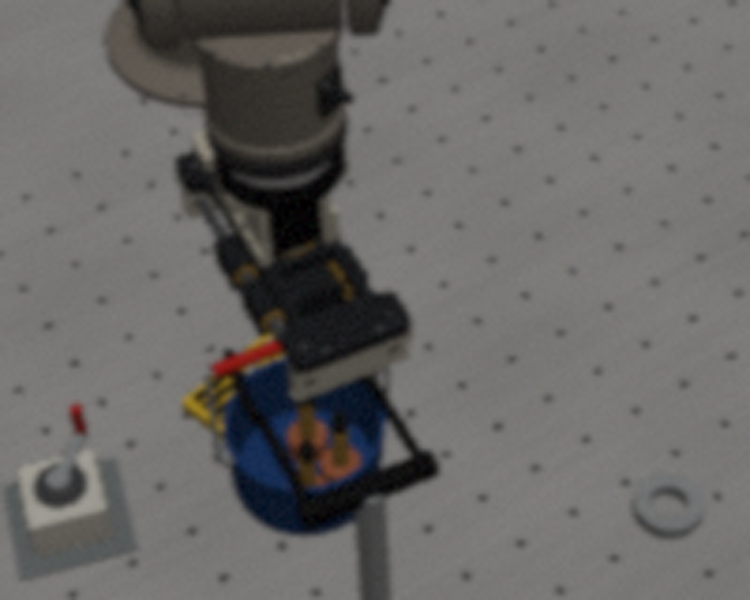

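The crop shows the bar over both prongs at crop (250,357) and the pail hanging below between them. Lowering slowly.

Request:
step_arm --pt "0 0 0 0.2 0 0 0" --pt "0 0 0 0.2 0 0 0" --pt "0 0 0 0.2 0 0 0" --pt "0 0 0 0.2 0 0 0" --pt "0 0 0 0.1 0 0 0"

```text
clock: 25.42
position: [587.6, -237.3, 218.7]
eef_rot: [-0.001, 0.748, 0.664, -0.0]
force: [-1.2, -0.1, -6.4]
gripper_width: 0.096
gripper_force: 45.0
```

Request:
step_arm --pt "0 0 0 0.05 0 0 0" --pt "0 0 0 0.05 0 0 0" --pt "0 0 0 0.02 0 0 0" --pt "0 0 0 0 0 0 0" --pt "0 0 0 0 0 0 0"

```text
clock: 25.83
position: [588.4, -237.7, 216.5]
eef_rot: [0.0, 0.748, 0.664, 0.0]
force: [-0.9, -0.6, -5.7]
gripper_width: 0.096
gripper_force: 45.0
```

Still carrying the weight; a little lower.

Request:
step_arm --pt "0 0 0 0.05 0 0 0" --pt "0 0 0 0.05 0 0 0" --pt "0 0 0 0 0 0 0" --pt "0 0 0 0 0 0 0" --pt "0 0 0 0 0 0 0"

```text
clock: 26.25
position: [588.7, -237.9, 215.4]
eef_rot: [0.002, 0.748, 0.664, 0.001]
force: [-4.7, 1.4, 8.6]
gripper_width: 0.092
gripper_force: 45.0
```

Request:
step_arm --pt "0 0 0 0.03 0 0 0" --pt "0 0 0 0.02 0 0 0" --pt "0 0 0 0 0 0 0" --pt "0 0 0 0 0 0 0" --pt "0 0 0 0 0 0 0"

```text
clock: 26.67
position: [588.8, -237.9, 215.2]
eef_rot: [0.003, 0.748, 0.664, 0.001]
force: [-6.0, 2.8, 16.7]
gripper_width: 0.096
gripper_force: 45.0
```

Request:
step_arm --pt "0 0 0 -0.04 0 0 0" --pt "0 0 0 0 0 0 0" --pt "30 0 0 0 0 0 0" --pt "30 0 0 0 0 0 0" --pt "30 0 0 0 0 0 0"

```text
clock: 27.08
position: [588.7, -237.9, 212.7]
eef_rot: [0.001, 0.748, 0.664, 0.0]
force: [0.4, 0.1, -0.1]
gripper_width: 0.265
gripper_force: 0.0
```

Request:
step_arm --pt "30 0 0 0 0 0 0" --pt "30 0 0 -0.3 0 0 0" --pt "30 0 0 -0.6 0 0 0" --pt "30 0 0 -0.8 0 0 0" --pt "30 0 0 -0.8 0 0 0"

```text
clock: 27.5
position: [587.9, -237.5, 312.1]
eef_rot: [-0.001, 0.748, 0.664, -0.0]
force: [-0.0, -0.8, -0.4]
gripper_width: 0.321
gripper_force: 0.0
```

Run:
```python
from h import *
s=state(); print(s["force"],s["q"])
im,X,ray,o=snap("scene"); b,g,r=[im[...,i].astype(int) for i in range(3)]
for bb,a,ce in blobs((r-g>50)&(r-b>50),8): print(a,ce.round(0),np.nanmedian(X[bb],0).round(0))
a=im[150:290,140:320]; cv2.imwrite("pics/c10.png",cv2.resize(a,(770,600),interpolation=cv2.INTER_CUBIC))
to(405.8,-336,300)
```

```text
[-0.01378186 -0.80763449 -0.37516425] [-5.04724301e-01  5.14433836e-01  1.02187769e+00  9.97957727e-05
  1.60711599e+00 -3.86398735e-01]
85 [476. 178.] [735. 619.  48.]
171 [219. 231.] [ 590. -243.  232.]
10 [160. 240.] [ 406. -338.   74.]
62 [241. 309.] [ 697. -255.   28.]
674 [ 84. 370.] [ 724. -639.  207.]
288 [123. 370.] [ 695. -574.   69.]
units [-2.963 -4.283  0.475] n 5.23 pos [ 589.7 -238.4  320.3] toolx [ 0.118  0.993 -0.004] y [ 0.993 -0.118  0.01 ]
```

View pics/c10.png

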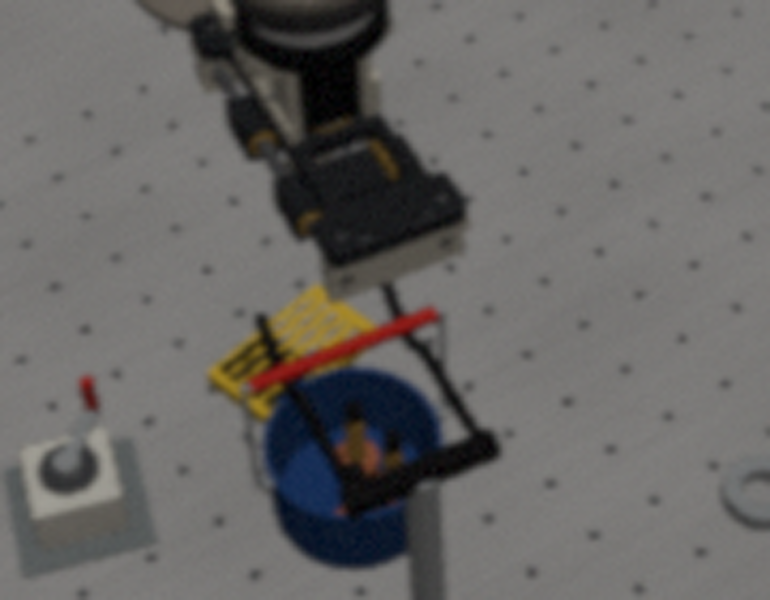

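The crop shows the red grip resting in both dips at crop (345,350), with the pail and sticks hanging free. Now the lever: I'll close the fingers and come in from the +y side of the pin.

Request:
step_arm --pt "0 -0.4 -0.9 0 0 0 0" --pt "0 -0.4 -0.9 0 0 0 0" --pt "0 -0.4 -0.9 0 0 0 0" --pt "0 -0.4 -0.9 0 0 0 0" --pt "0 -0.4 -0.9 0 0 0 0"

```text
clock: 27.97
position: [398.4, -296.0, 311.5]
eef_rot: [0.0, 0.747, 0.664, -0.0]
force: [0.3, -0.6, 0.1]
gripper_width: 0.025
gripper_force: 0.0
```

Request:
step_arm --pt "0 -0.12 -0.22 0.2 0 0 0" --pt "0 0 0 0.9 0 0 0" --pt "0 0 0 0.9 0 0 0" --pt "0 0 0 0.9 0 0 0" --pt "0 0 0 0.9 0 0 0"

```text
clock: 28.38
position: [390.6, -299.7, 158.5]
eef_rot: [0.001, 0.748, 0.664, 0.0]
force: [-0.2, -1.1, 0.3]
gripper_width: 0.006
gripper_force: 0.0
```

Run:
```python
from h import *
to(392,-300,62); optics.snapshot("scene")
im,X,ray,o=snap("wrist"); b,g,r=[im[...,i].astype(int) for i in range(3)]
for bb,a,ce in blobs((r-g>50)&(r-b>50),8): print(a,ce.round(0),np.nanmedian(X[bb],0).round(0))
to(392,-300,62); print(state()["q"])
```

```text
units [-1.000e-03  3.300e-02  2.413e+00] n 2.41 pos [ 390.6 -299.7  158.5] toolx [ 0.119  0.993 -0.001] y [ 0.993 -0.119  0.001]
21 [510.  82.] [ 580. -221.  100.]
53 [503. 107.] [ 577. -237.  100.]
26 [276. 227.] [ 405. -333.   57.]
units [-0.077  0.121  2.324] n 2.33 pos [ 388.2 -297.1  155. ] toolx [0.118 0.993 0.007] y [ 0.993 -0.118 -0.008]
[-8.10159506e-01  3.56101030e-01  1.71942151e+00  4.84217749e-05
  1.07676170e+00 -6.91648306e-01]
```

Request:
step_arm --pt "0 0 0.05 0.7 0 0 0" --pt "0 0 0 0.7 0 0 0" --pt "0 0 0 0.6 0 0 0" --pt "0 0 0 0.33 0 0 0" --pt "0 0 0 0 0 0 0"

```text
clock: 28.9
position: [392.5, -299.6, 65.8]
eef_rot: [-0.001, 0.748, 0.664, -0.0]
force: [-0.6, 1.1, -0.5]
gripper_width: 0.005
gripper_force: 0.0
```

Request:
step_arm --pt "0 -0.2 0 0 0 0 0" --pt "0 -0.2 0 0 0 0 0" --pt "0 -0.2 0 0 0 0 0" --pt "0 -0.2 0 0 0 0 0" --pt "0 -0.2 0 0 0 0 0"

```text
clock: 29.32
position: [383.7, -336.5, 66.8]
eef_rot: [-0.006, 0.748, 0.664, -0.0]
force: [-22.8, 15.7, 21.1]
gripper_width: -0.002
gripper_force: 15.9
```

Request:
step_arm --pt "0 0.2 0 0 0 0 0" --pt "0 0.2 0 0 0 0 0" --pt "0 0.2 0 0 0 0 0" --pt "0 0 0 0 0 0 0" --pt "0 0 0 0 0 0 0"

```text
clock: 29.73
position: [391.3, -316.2, 67.1]
eef_rot: [0.001, 0.747, 0.664, 0.0]
force: [0.4, -0.3, -0.9]
gripper_width: 0.003
gripper_force: 0.0
```

Run:
```python
from h import *
print(state()["force"],pose()[1])
im,X,ray,o=snap("scene"); np.save("sX.npy",X)
b=cv2.resize(im[200:300,100:200],(500,500),interpolation=cv2.INTER_CUBIC)
im2=snap("wrist")[0]; c=im2[150:350,150:400]
out=np.zeros((500,800,3),np.uint8); out[:,:500]=b; out[:240,500:]=cv2.resize(c,(300,240)); cv2.imwrite("pics/c11.png",out)
```

```text
[ 0.3978115  -0.32172651 -0.85455979] [ 391.30287361 -316.17806535   67.10301735]
```

View pics/c11.png

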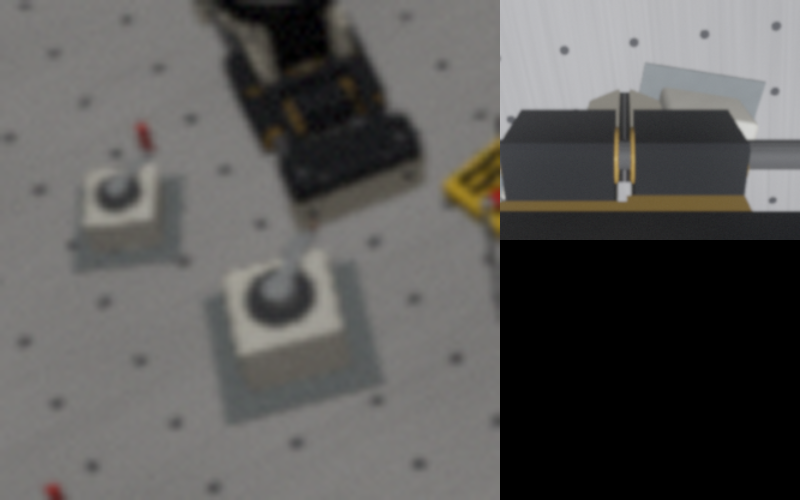

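The left panel shows the lever arm and pin still at rest under the fingers. They met the pin off-centre and pressed it towards its pivot. I'll shift +x and follow the pin's arc.

Request:
step_arm --pt "0 0.3 0 0 0 0 0" --pt "0 0 0.25 0 0 0 0" --pt "0 0 0.25 0.08 0 0 0" --pt "0 0 0 0 0 0 0" --pt "0 0 0 0 0 0 0"

```text
clock: 30.25
position: [412.9, -306.1, 62.9]
eef_rot: [-0.0, 0.747, 0.665, 0.0]
force: [-0.0, -0.7, -0.3]
gripper_width: 0.006
gripper_force: 0.0
```

Request:
step_arm --pt "0 -0.17 -0.02 0 0 0 0" --pt "0 -0.17 -0.02 0 0 0 0" --pt "0 -0.13 -0.07 0 0 0 0" --pt "0 -0.13 -0.07 0 0 0 0" --pt "0 0 0 0 0 0 0"

```text
clock: 30.67
position: [400.9, -329.7, 63.1]
eef_rot: [-0.001, 0.748, 0.663, -0.0]
force: [-1.8, 2.5, 0.8]
gripper_width: 0.006
gripper_force: 1.3
```

Request:
step_arm --pt "0 -0.15 -0.03 0 0 0 0" --pt "0 -0.15 -0.03 0 0 0 0" --pt "0 -0.15 0 0 0 0 0" --pt "0 -0.15 0 0 0 0 0" --pt "0 0 0 0 0 0 0"

```text
clock: 31.08
position: [396.1, -353.0, 63.0]
eef_rot: [-0.001, 0.748, 0.664, 0.0]
force: [-1.7, 2.6, -0.6]
gripper_width: 0.004
gripper_force: 1.4
```

Run:
```python
from h import *
print(state()["force"],pose()[1])
im,X,ray,o=snap("scene")
b,g,r=[im[...,i].astype(int) for i in range(3)]
for bb,a,ce in blobs((r-g>40)&(r-b>40),3):
    if ce[0]<200 and 225<ce[1]<290: print(a,ce.round(0),at(ray,o,*ce,72).round(0))
```

```text
[-1.72413893  2.61829685 -0.64585727] [ 396.08807772 -352.97747966   62.96254939]
```

Request:
step_arm --pt "0 -0.1 0.02 0 0 0 0" --pt "0 -0.1 0.03 0 0 0 0" --pt "0 -0.08 0.03 0 0 0 0" --pt "0 0 0 0 0 0 0" --pt "0 0 0 0 0 0 0"

```text
clock: 31.55
position: [399.0, -364.3, 63.3]
eef_rot: [0.0, 0.748, 0.664, 0.0]
force: [-1.5, 2.3, 0.0]
gripper_width: 0.006
gripper_force: 1.6
```

Request:
step_arm --pt "0 -0.08 0.03 0 0 0 0" --pt "0 -0.08 0.03 0 0 0 0" --pt "0 0 0 0 0 0 0" --pt "0 0 0 0 0 0 0" --pt "0 0 0 0 0 0 0"

```text
clock: 31.97
position: [399.3, -366.9, 62.9]
eef_rot: [-0.004, 0.748, 0.664, 0.001]
force: [-3.8, 15.4, 8.4]
gripper_width: 0.004
gripper_force: 7.7
```

Run:
```python
from h import *
print(state()["force"],state()["torque"],pose()[1])
im,X,ray,o=snap("scene"); a=im[200:300,100:200]
im2=snap("wrist")[0]; im3=snap("side")[0]; cv2.imwrite("pics/c12.png",np.hstack([cv2.resize(a,(400,400),interpolation=cv2.INTER_CUBIC),cv2.resize(im2[160:310,150:300],(400,400),interpolation=cv2.INTER_CUBIC)]))
```

```text
[-3.77717687 15.44941623  8.44091709] [ 2.48515831  0.73025193 -0.08029138] [ 399.25136915 -366.86699217   62.90560743]
```

View pics/c12.png

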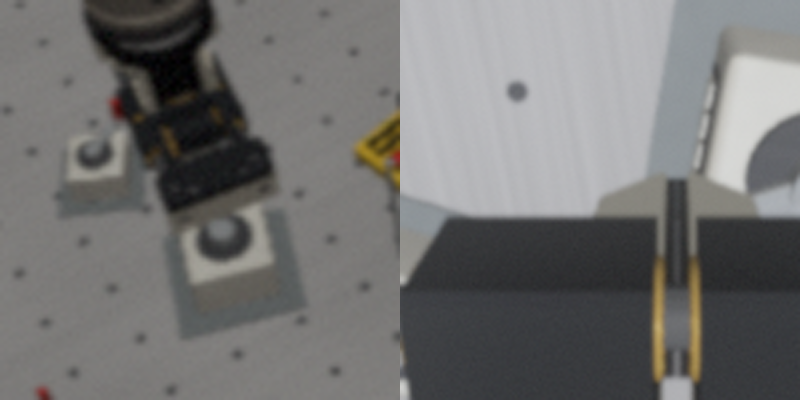

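The panels show the fingers beside the hub. The force jumped to 15 N where the stop was predicted (pin at y≈-380). I'll press slightly more, then back off and rise.

Request:
step_arm --pt "0 -0.04 0 0 0 0 0" --pt "0 0 0 0 0 0 0" --pt "0 0 0 0 0 0 0" --pt "0 0.3 0 0 0 0 0" --pt "0 0.7 0.1 0 0 0 0"

```text
clock: 32.53
position: [409.1, -335.3, 63.6]
eef_rot: [0.002, 0.748, 0.663, -0.0]
force: [1.2, 0.2, 0.3]
gripper_width: 0.003
gripper_force: 0.1
```

Request:
step_arm --pt "0 0.9 0.1 0 0 0 0" --pt "0 0.6 0 -0.4 0 0 0" --pt "0 0 0 -0.9 0 0 0" --pt "0 0 0 -0.9 0 0 0" --pt "0 0 0 -0.9 0 0 0"

```text
clock: 32.95
position: [420.8, -274.2, 189.4]
eef_rot: [0.001, 0.747, 0.665, 0.0]
force: [1.0, -2.1, 0.5]
gripper_width: 0.006
gripper_force: 0.0
```

Request:
step_arm --pt "0 0 0 -0.9 0 0 0" --pt "0 0 0 -0.9 0 0 0" --pt "0 0 0 0 0 0 0" --pt "0 0 0 0 0 0 0" --pt "0 0 0 0 0 0 0"

```text
clock: 33.37
position: [420.1, -274.4, 259.2]
eef_rot: [0.001, 0.748, 0.664, 0.0]
force: [-0.0, -0.3, -1.1]
gripper_width: 0.005
gripper_force: 0.0
```

Run:
```python
from h import *
print(state()["force"],pose()[1])
im,X,ray,o=snap("scene"); b,g,r=[im[...,i].astype(int) for i in range(3)]
for bb,a,ce in blobs((r-g>50)&(r-b>50),5): print(a,ce.round(0),np.nanmedian(X[bb],0).round(0))
c=im[130:330,80:400]; cv2.imwrite("pics/c13.png",cv2.resize(c,(800,500),interpolation=cv2.INTER_CUBIC))
```

```text
[-8.24024002e-04 -3.02501770e-01 -1.08175480e+00] [ 420.14393603 -274.37104696  259.18304243]
80 [476. 178.] [735. 619.  48.]
170 [219. 231.] [ 590. -242.  232.]
8 [160. 239.] [ 406. -338.   75.]
61 [241. 309.] [ 697. -254.   29.]
673 [ 84. 370.] [ 723. -639.  207.]
293 [123. 370.] [ 696. -574.   69.]
```

View pics/c13.png

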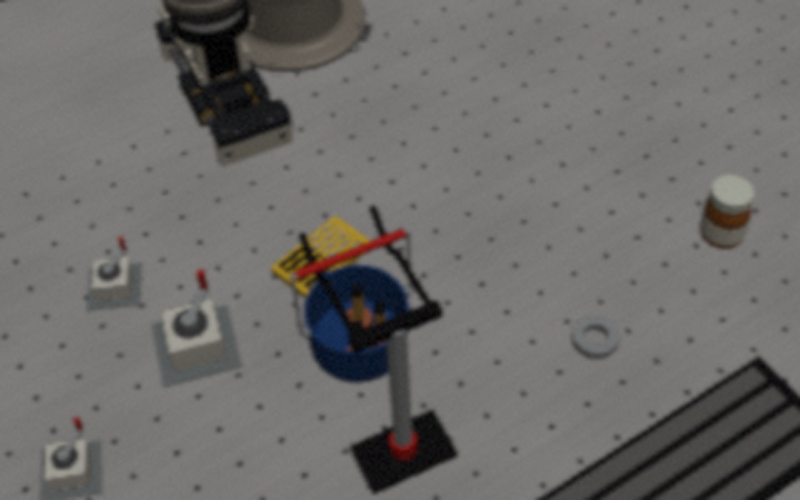

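The pin is back at rest at crop (202,278). The pail hangs in both dips with the sticks inside, the arm is clear, and the bystanders look unmoved.

```bash
python3 -c "
from station import job
print(job.hand_in())"
```

```text
the job is handed in; nothing more can be done
None
```

I put all three sticks found on the bench into the pail, hung it by its grip in the hanger's dips, swung the largest counter's lever to its stop and let it spring back, and handed in the job at about 33 s. My first push on the lever caught the pin off-centre at roughly 35 N on the wrist, so I backed off and redid it cleanly. The hand-in gave no verdict.

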